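# Snap the hole guide into the strap jig

## Task

Fit the strap jig with the guide block that has a row of three round holes: lay it on the jig's wooden apron in front of the open mouth, holed end first, and slide it in along the channel, so that it pushes the spring catch aside, until it is fully home and the catch has clicked behind it. Leave the block released in the jig, and leave the slotted guide block and the jar, tin and wax puck beside the jig where they are.

Things in the scene. Friction and masses are not known exactly. Their poses are not given: they have to be found in the camera images.
- hole_guide_grip (a point): Block to fit, 0.1 to 0.2 kg, three round 12 mm dark holes in a row across its front half. Pale wooden block 76 (x) x 56 (y) x 18 mm, a grip fin upright on its rear half: 12 mm thick (x), 36 wide (y), top 54 mm above the underside. Site: mid-fin, 36 mm above the underside, 18 mm from the block's rear face, 58 from its front face. x to the front (the holed or slotted end), z up.
- slot_guide_grip (a point): Other block, leave alone: one 12 x 46 mm dark slot across its front half. Pale wooden block 76 (x) x 56 (y) x 18 mm, a grip fin upright on its rear half: 12 mm thick (x), 36 wide (y), top 54 mm above the underside. Site: mid-fin, 36 mm above the underside, 18 mm from the block's rear face, 58 from its front face. x to the front (the holed or slotted end), z up.
- jig_home (a point): Where mid-fin of the hole guide (point hole_guide_grip) is when the block is fully home, its front face on the jig's stop; block and jig axes then agree. x: sliding direction, from the mouth inward; y to its left; z up. 36 mm above the wooden base's top, which is level and reaches 152 mm before this point along x (the apron).
- jig_apron (a point): Where mid-fin of the hole guide is when the block lies flat on the free apron in front of the jig's flared mouth, lined up for sliding in: 134 mm before jig_home along x, same height and axes.
- jig: Fixed jig: wooden base 230 x 130 mm, 10 mm thick, aluminium rails. Channel 60 mm wide (block 56). Lips along the rails, 50 mm apart, 2.5 mm above the block's top, 3 mm thick, stop the block from being put in from above. Mouth 45 mm before jig_home, in front of it flared to 81 mm wide over 24 mm. Axes as jig_home's; origin under the base, 17 mm before jig_home and 46 below.
- catch (a joint): Steel spring bolt left (+y) of the channel just inside the mouth, sliding out of the way along +y, m: 0 = sprung out, 7 mm into the block's path; the block on its way in pushes it by its ramp to 0.005-0.009 (end 0.014); back at 0 behind the rear face, 2 mm play, when the block is home. Presses 3 to 7 N sideways; sliding past takes about 3 to 10 N.
- rivet_jar: Bystander: small clear jar of rivets, 47 mm across, 50 mm tall. Origin at the centre of its underside.
- balm_tin: Bystander: flat round tin, 67 mm across, 20 mm tall. Origin at the centre of its underside.
- beeswax_puck: Bystander: round cake of wax, 48 mm across, 16 mm tall. Origin at the centre of its underside.
There are look-alikes about, which are no part of the job. Leave any green or purple look-alike of the part that bears hole_guide_grip alone.

How it is judged (in metres and radians):
On the way:
1. the hole guide, on its way into the channel, holds the catch pushed aside (value of joint catch above 0.003 m and x of hole_guide_grip in the frame of jig_home between -0.1 and -0.002 m and y of hole_guide_grip in the frame of jig_home between -0.006 and 0.006 m and z of hole_guide_grip in the frame of jig_home below 0.006 m), for 0.1 s.
At the end, for the whole second after the job is handed in: The hole guide lies flat and at rest in the jig's channel, fully home (within 4 mm along the channel, 5 mm across, 0.08 rad), the catch sprung back behind it (within 2 mm of fully out); the slot guide, jar, tin and wax puck are within 30 mm of where they stood (x of hole_guide_grip in the frame of jig_home between -0.004 and 0.003 m and y of hole_guide_grip in the frame of jig_home between -0.005 and 0.005 m and z of hole_guide_grip in the frame of jig_home between -0.004 and 0.004 m and angle between the x axis of hole_guide_grip and the x axis of jig_home, either way round below 0.08 rad and angle between hole_guide_grip's own z axis and vertical below 0.06 rad and value of joint catch below 0.002 m and linear speed of hole_guide below 0.02 m/s and distance of each of slot_guide_grip, rivet_jar, balm_tin, beeswax_puck from where it was at the start of the episode below 0.03 m); the robot touches nothing.
It fails at once if the slot guide is moved more than 30 mm (distance of slot_guide_grip from where it was at the start of the episode above 0.03 m).
It fails at once if the rivet jar is moved more than 30 mm (distance of rivet_jar from where it was at the start of the episode above 0.03 m).
It fails at once if the balm tin is moved more than 30 mm (distance of balm_tin from where it was at the start of the episode above 0.03 m).
It fails at once if the wax puck is moved more than 30 mm (distance of beeswax_puck from where it was at the start of the episode above 0.03 m).
It also fails if it takes over 42 s, if anything falls off the work surface, if the arm or the gripper's body presses on something with over 40 N, if the wrist force passes 120 N, or if a joint passes its speed limit or range.

## Robot

A 6-joint arm with a two-finger parallel gripper is mounted at the origin on a cart in front of the work surface, level with it; the furniture and walls round the work are solid. World frame = base frame: x ahead of the robot, y to its left, z up, the work surface at z = 0. Lengths are in mm, angles in rad, forces in N, time in s.
With the tool pointing down it reaches from about 350 to 875 mm from the base axis. Payload 4.2 kg.
Tool frame: the origin (TCP) lies midway between the tips of the shut fingers; the grasp point (between the pads) lies 19 mm behind it (arm.tcp_to_grasp is the distance from the TCP to the grasp point, in mm); z points along the fingers, y is the line along which they close (so a half turn about z gives the same grasp; the last joint's range is limited). The gripper opens to 85 mm and grips with 20 to 120 N. Pads are 22 mm wide; open, the fingers measure 114 mm over their backs; the gripper's body (76 mm by 85 mm) begins 54 mm behind the grasp point. The pads swing forward as they close: fully open they stand 13 mm farther back than shut.
Start: joints at [1.373, 0.385, 0.008, 0, -1.194, -0.259], TCP at [275.64, 560.911, 231.312] pointing down, gripper open.
Joint ranges: [-3.14, 3.14], [-1.21, 2.06], [-1.07, 1.41], [-3.16, 2.05], [-2.99, -0.16], [-3.1, 3.1]. Speed limits (rad/s): [2.79, 2.79, 3.14, 3.14, 3.14, 3.14].

## Interface

Orientations are given as a unit quaternion [x, y, z, w].
In Python, from bench import arm, imaging, job, models gives the robot as it stands.
- The arm moves only by the tool arm_command, never from a script. Its argument "rows" is a list of rows, each an object with "grip": the opening, from 0 (shut) to 1 (fully open); "linear": the shift along the tool's x, y, z in mm, a list of three; "rot": the turn, a rotation vector about the tool's x, y, z in rad, a list of three. In form: [{"grip": grip, "linear": [tx, ty, tz], "rot": [rx, ry, rz]}, ...]. A call has 1 to 10 rows; each row is the pose to reach, as a shift and turn from the pose commanded when the call began, along the tool's axes at that moment; what a row does not reach only later rows make up. A row lasts 1/8 s, in which the tool goes at most 62.5 mm and 10.7 degrees, less where a joint would pass 70% of its speed; a pose out of reach is approached as far as the arm can. A call with a gripper value outside its range is refused whole. The fingers move at their own pace and stop on an object; the grip force is fixed at half the most. Time passes only in rows, so rows that repeat a pose let the fingers close. It gives the time, the measured TCP pose, the force, the opening and the grip force at its end, in the units of the state.
- arm.read_state(): the state, without advancing time (a new reading comes with each control period).
- imaging.get_image(name): name is "side" or "top"; returns a dict with "frame" (384x512x3 uint8, red, green, blue), "fx", "fy", "cx", "cy" (pixels), "k1" (the pictures are not rectified: a ray, as slopes to the right and down, at radius r is drawn at 1 + k1 r^2 times it, then the intrinsics apply), "extrinsics" (4x4, takes a point from world to camera coordinates). Camera axes: x right, y down, z forward; pixel columns grow to the right and rows downward; lengths in mm; the calibration is good to about 2 mm. A picture is of the moment at which its call begins. There is no depth.
- job.job_done(): hands the job in; it is judged then, once.
Trained networks look in a picture, given as the dict that the camera call returned (one of the last four; its "shot" number tells which), for a name from the list of things; names that differ only in an ending like _2 or _b are one class to them, and where a whole thing is asked for, a point or a joint stands for the part that bears it (a point fixed in the world has none). Each returns a list of dicts, best first, with "score" (0 to 1); they miss things now and then, are a little off and sometimes report something else, mostly with a low value. They report only what shows in the picture. A call takes as long as a camera call. They do not tell look-alikes from the thing itself.
- models.spot_in(picture, query): "rect" ([left, top, right, bottom] in pixels, round what is visible of it).
- models.tip_of(picture, query): "pixel" ([column, row] in pixels: a listed point, or the origin of a listed thing).
The state is a dict: "clock": time; "joints": joint angles; "joint_vel": joint speeds; "joint_efforts": joint torques, N m; "position": TCP position; "ee_rot": TCP orientation; "contact_force": force on the tool from outside, world axes, zero at the start; "wrist_torque": the same for the moment, N m; "gripper_width": finger opening in mm; "grasp_force": force on a finger pad.
Only numpy, scipy, OpenCV 4.12 (cv2) and the standard library are available. Lean on these libraries where they do the work, as an engineer would, in place of code of your own. Each camera call takes 0.05 s, during which the arm holds its last target. There are 200 camera calls.

## Working session

There is one attempt and no reset: what is moved stays moved. The work goes in short steps, Python scripts to look and compute and a tool call to move; the robot and the scene stay as the last step left them, time stands still between calls to the robot, and variables do not carry over. Pictures are saved under pics/ and viewed, at most 10 in all, crops included, and the job is handed in when it is done.

Besides the shell and the picture viewer there is one more tool, called after "Request:" by a JSON object that holds its "op" and its "data". arm_command: Moves the arm, as the interface text tells. Its arguments: {"type":"object","properties":{"rows":{"type":"array"}},"required":["rows"]}

```bash
mkdir -p pics; cat > h.py <<'E'
import numpy as np, cv2
from bench import arm, imaging, job, models
def ray(p,uv):
    x=(uv[0]-p['cx'])/p['fx']; y=(uv[1]-p['cy'])/p['fy']
    rd=np.hypot(x,y); r=rd
    for _ in range(30): r=rd/(1+p['k1']*r*r)
    s=1/(1+p['k1']*r*r); E=np.array(p['extrinsics']); R,t=E[:3,:3],E[:3,3]
    return -R.T@t, R.T@np.array([x*s,y*s,1])
def atz(p,uv,z):
    c,d=ray(p,uv); return c+d*(z-c[2])/d[2]
def tri(p,a,q,b):
    c1,d1=ray(p,a); c2,d2=ray(q,b); s=np.linalg.lstsq(np.c_[d1,-d2],c2-c1,rcond=None)[0]
    A=c1+d1*s[0];B=c2+d2*s[1]; return (A+B)/2, np.linalg.norm(A-B)
def proj(p,X):
    E=np.array(p['extrinsics']); v=E[:3,:3]@np.array(X)+E[:3,3]; x,y=v[:2]/v[2]; k=1+p['k1']*(x*x+y*y)
    return np.array([p['fx']*x*k+p['cx'],p['fy']*y*k+p['cy']])
def save(p,n): cv2.imwrite('pics/'+n,p['frame'][...,::-1])
E
python3 - <<'E'
from h import *
np.set_printoptions(precision=1,suppress=True)
t=imaging.get_image('top');s=imaging.get_image('side')
cv2.imwrite('pics/top1.png',cv2.resize(t['frame'][...,::-1],(768,576)));cv2.imwrite('pics/side1.png',cv2.resize(s['frame'][...,::-1],(768,576)))
for n,p in(('top',t),('side',s)):
    print(n,ray(p,(256,192)))
    for q in ['hole_guide_grip','slot_guide_grip','jig_home','jig_apron','jig','catch','rivet_jar','balm_tin','beeswax_puck']:
        print(q,[(np.round(d['pixel']),round(d['score'],2)) for d in models.tip_of(p,q)[:4]])
st=arm.read_state();print(st)
E
```

```text
top (array([ 284.9, -137.3, 1476. ]), array([ 0.2, -0. , -1. ]))
hole_guide_grip [(array([348., 214.]), 0.76), (array([261., 226.]), 0.65), (array([372., 208.]), 0.59)]
slot_guide_grip [(array([281., 183.]), 0.69)]
jig_home [(array([185., 189.]), 0.79)]
jig_apron [(array([177., 216.]), 0.86)]
jig [(array([188., 188.]), 0.81)]Traceback (most recent call last):
  File "<stdin>", line 8, in <module>
ValueError: it knows: balm_tin, beeswax_puck, hole_guide_grip, jig, jig_apron, jig_home, rivet_jar, slot_guide_grip
```

View pics/top1.png

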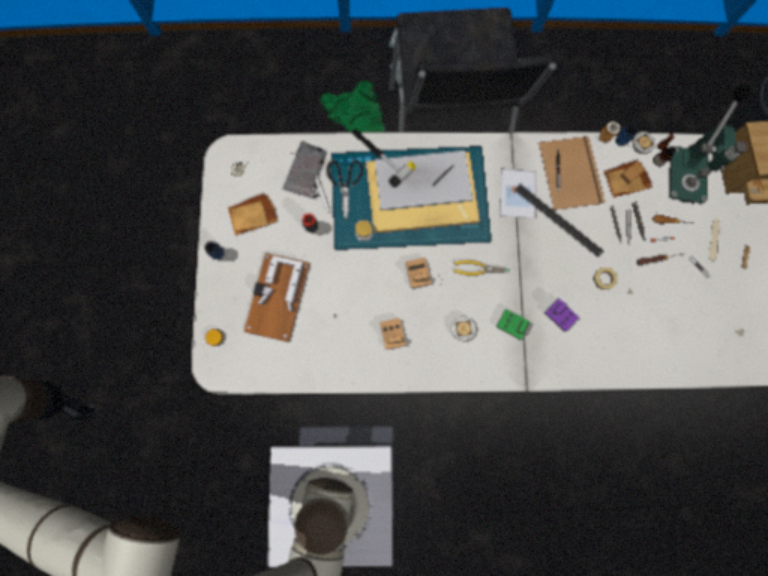

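View pics/side1.png

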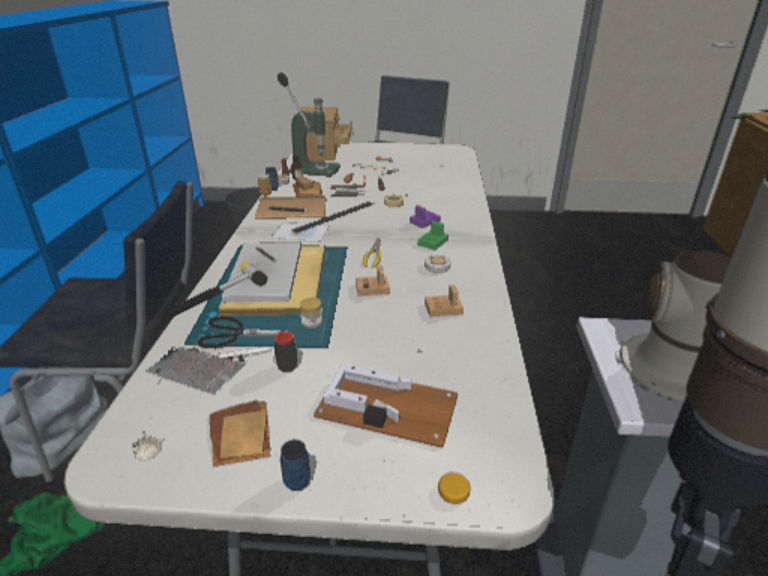

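The top picture (768-px scale) shows the wooden hole block at (393,333), with holes toward the top. The slot block is at (418,272), and the green and purple look-alikes are at (514,323) and (562,315). The jig is at (277,297), with its apron toward the robot. Candidates in native pixels are hole block (262,222), slot block (279,181), green (343,215) and purple (375,210). I choose (262,222) and will check it in a crop.

```bash
python3 - <<'E'
from h import *
np.set_printoptions(precision=1,suppress=True)
t=imaging.get_image('top');s=imaging.get_image('side')
a=cv2.resize(t['frame'][150:240,150:300],(750,450),interpolation=cv2.INTER_CUBIC)
cv2.imwrite('pics/tc.png',a[...,::-1])
a=cv2.resize(s['frame'][170:310,200:325],(535,600),interpolation=cv2.INTER_CUBIC)
cv2.imwrite('pics/sc.png',a[...,::-1])
for n,p in(('top',t),('side',s)):
    for q,z in [('hole_guide_grip',36),('slot_guide_grip',36),('jig_home',46),('jig_apron',46),('jig',0),('rivet_jar',0),('balm_tin',0),('beeswax_puck',0)]:
        print(n,q,[(np.array(d['pixel']),round(d['score'],2),atz(p,d['pixel'],z)[:2]) for d in models.tip_of(p,q)[:4]])
print(arm.read_state())
E
```

```text
top hole_guide_grip [(array([348. , 217.3]), 0.85, array([ 464.8, -517.3])), (array([264.5, 227.1]), 0.54, array([ 428.4, -179. ]))]
top slot_guide_grip [(array([187.8, 190.3]), 0.63, array([581.1, 132.7])), (array([281.8, 185.5]), 0.53, array([ 598.3, -252.1])), (array([186.3, 187.4]), 0.28, array([593.3, 139.2]))]
top jig_home [(array([185.5, 187.7]), 0.63, array([589.9, 140.5]))]
top jig_apron [(array([174.3, 218.6]), 0.89, array([463.8, 181.8]))]
top jig [(array([185.9, 191. ]), 0.77, array([585.6, 147.4]))]
top rivet_jar [(array([279.9, 184.5]), 0.69, array([ 610.5, -247.1])), (array([242.6, 153. ]), 0.51, array([749.7, -90.5])), (array([265.6, 226.9]), 0.45, array([ 432.7, -184.5]))]
top balm_tin [(array([308. , 216.3]), 0.71, array([ 475. , -360.5]))]
top beeswax_puck [(array([143.6, 224.7]), 0.63, array([445. , 318.6]))]
side hole_guide_grip [(array([305.4, 194.9]), 0.79, array([ 417.6, -180.4])), (array([289.6, 151.2]), 0.53, array([ 469.1, -521.9])), (array([278.2, 140.3]), 0.44, array([ 519.5, -632. ]))]
side slot_guide_grip [(array([256.5, 181.2]), 0.71, array([ 589.9, -260.2]))]
side jig_home [(array([244.1, 255.2]), 0.61, array([592.8, 146. ]))]
side jig_apron [(array([298.1, 263.3]), 0.89, array([451.9, 166. ]))]
side jig [(array([250.2, 264.4]), 0.96, array([578.4, 130.6]))]
side rivet_jar [(array([207.4, 210. ]), 0.79, array([ 744.4, -117.8]))]
side balm_tin [(array([290.3, 179.2]), 0.47, array([ 465.7, -347.1]))]
side beeswax_puck [(array([299.3, 328.6]), 0.82, array([450.6, 326.7]))]
{'clock': 1.25, 'joints': array([ 1.4,  0.4,  0. , -0. , -1.2, -0.3]), 'joint_vel': array([-0., -0.,  0., -0.,  0.,  0.]), 'joint_efforts': array([ -0. , -39.2,  18.9,   4.2,  -0. ,   0. ]), 'position': array([275.6, 560.9, 231.3]), 'ee_rot': array([ 1. , -0.2, -0. ,  0. ]), 'contact_force': array([ 0.9,  0.3, -0.1]), 'wrist_torque': array([-0.,  0., -0.]), 'grasp_force': 0.0, 'gripper_width': 85.14128244747803}
```

View pics/tc.png

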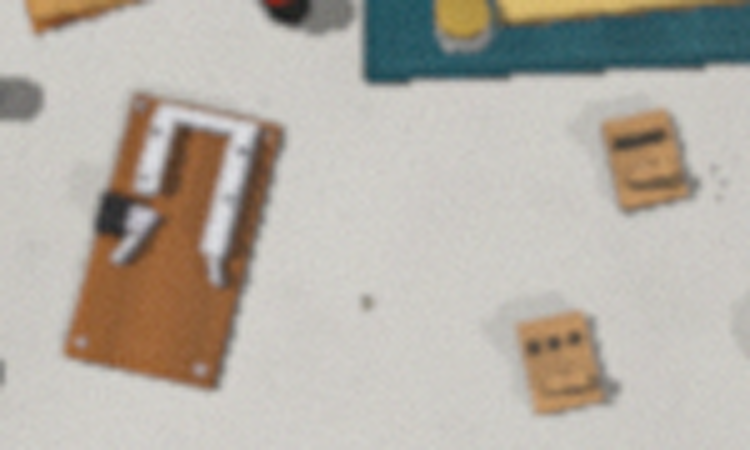

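View pics/sc.png

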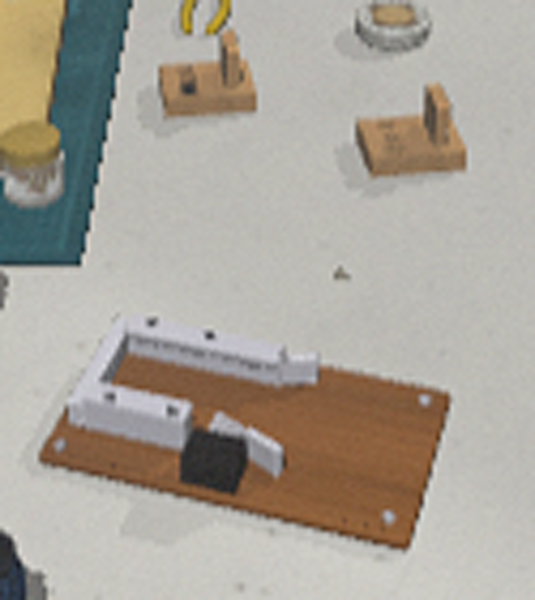

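Both crops show the block at top-crop (560,360) with three round holes, so the choice holds. The fin is on the robot side, the front faces away from the robot, and the jig mouth faces the robot. Next I fit poses from corners in both views.

```bash
cat > fit.py <<'E'
from h import *
from scipy.optimize import least_squares
def fit(obs,x0):
    # obs: (picture, pixel, local xyz)
    def W(v,l):
        c,s=np.cos(v[2]),np.sin(v[2]); return [v[0]+c*l[0]-s*l[1],v[1]+s*l[0]+c*l[1],l[2]]
    f=lambda v:np.concatenate([proj(p,W(v,l))-u for p,u,l in obs])
    r=least_squares(f,x0,x_scale=[10,10,.1],loss='soft_l1'); return r.x,r.fun.reshape(-1,2)
E
python3 - <<'E'
from fit import *
np.set_printoptions(precision=2,suppress=True)
t=imaging.get_image('top');s=imaging.get_image('side')
T=lambda x,y:np.array([150+x/5-.4,150+y/5-.4]); S=lambda x,y:np.array([200+x/4.28-.4,170+y/4.286-.4])
J=[(t,T(135,93),(95,65,10)),(t,T(283,127),(95,-65,10)),(t,T(215,385),(-135,-65,10)),(t,T(66,353),(-135,65,10)),
 (s,S(449,393),(-135,-65,10)),(s,S(409,542),(-135,65,10)),(s,S(40,457),(95,65,10))]
B=[(t,T(517,322),(58,28,18)),(t,T(587,310),(58,-28,18)),(t,T(605,402),(-18,-28,18)),(t,T(535,413),(-18,28,18)),
 (s,S(374,150),(58,28,18)),(s,S(465,150),(-18,28,18)),(s,S(357,118),(58,-28,18)),(s,S(375,174),(58,28,0)),(s,S(465,168),(-18,28,0))]
for n,o,x0 in(('jig',J,[575,140,-.2]),('blk',B,[425,-180,0.1])):
    for nm,oo in((' both',o),(' top',[k for k in o if k[0] is t]),(' side',[k for k in o if k[0] is s])):
        v,r=fit(oo,x0);print(n+nm,v,np.abs(r).max())
        if nm==' both':print(r)
        if n=='jig':
            c,q=np.cos(v[2]),np.sin(v[2]);print('  home',v[0]+17*c,v[1]+17*q,'apron',v[0]-117*c,v[1]-117*q)
st=arm.read_state();print(st['ee_rot'],st['position'])
from scipy.spatial.transform import Rotation as R
print(R.from_quat(st['ee_rot']).as_matrix())
E
```

```text
jig both [575.92 147.69  -0.23] 1.291051768999722
[[-0.43 -0.24]
 [-0.22 -0.58]
 [-0.26  1.29]
 [-1.07  0.75]
 [ 0.43 -0.86]
 [-0.07 -0.31]
 [-0.99 -0.86]]
  home 592.4856719968608 143.87764330881737 apron 461.8948615439592 173.91162781394635
jig top [577.28 145.73  -0.23] 0.954077085102341
  home 593.8458365481007 141.92530183347847 apron 463.25102870243603 171.9418999710745
jig side [575.57 149.86  -0.22] 0.9830476137617836
  home 592.1570859708771 146.12213724889926 apron 461.44348068397727 175.6171095814945
blk both [ 430.22 -173.41    0.19] 1.4183224182967251
[[ 0.39  0.54]
 [-0.18  0.24]
 [ 0.08  0.07]
 [ 0.52  0.63]
 [-0.8   1.42]
 [ 0.31 -0.07]
 [ 0.1  -0.16]
 [-1.28  0.27]
 [-0.1   0.16]]
blk top [ 431.66 -172.21    0.17] 0.35511133759121094
blk side [ 429.45 -175.54    0.21] 1.2365360782604569
[ 0.97 -0.23 -0.   -0.  ] [275.65 560.93 231.32]
[[ 0.9  -0.44  0.  ]
 [-0.44 -0.9   0.  ]
 [-0.   -0.   -1.  ]]
```

```bash
cat > mv.py <<'E'
import sys; from h import *
from scipy.spatial.transform import Rotation as R
# mv x y z blockyaw : tool y along -(block x), pointing down
x,y,z,a=map(float,sys.argv[1:5]); st=arm.read_state()
C=R.from_quat(st['ee_rot']); ty=-np.array([np.cos(a),np.sin(a),0]); tz=np.array([0,0,-1.]); tx=np.cross(ty,tz)
G=R.from_matrix(np.c_[tx,ty,tz])
print('lin',np.round(C.inv().apply(np.array([x,y,z])-st['position']),1),'rot',np.round((C.inv()*G).as_rotvec(),3),'pos',np.round(st['position'],1),'j',np.round(st['joints'],2),'t',st['clock'],'F',np.round(st['contact_force'],1),'w',round(st['gripper_width'],1))
E
python3 mv.py 430.5 -173.5 130 0.18
```

```text
lin [462.9 590.8 101.3] rot [-0.     0.     0.934] pos [275.6 560.9 231.3] j [ 1.37  0.38  0.01 -0.   -1.19 -0.26] t 1.35 F [-0.2 -0.6  1.2] w 85.5
```

Request:
{"op": "arm_command", "data": {"rows": [{"grip": 1, "linear": [463, 591, 101], "rot": [0, 0, 0.934]}, {"grip": 1, "linear": [463, 591, 101], "rot": [0, 0, 0.934]}, {"grip": 1, "linear": [463, 591, 101], "rot": [0, 0, 0.934]}, {"grip": 1, "linear": [463, 591, 101], "rot": [0, 0, 0.934]}, {"grip": 1, "linear": [463, 591, 101], "rot": [0, 0, 0.934]}, {"grip": 1, "linear": [463, 591, 101], "rot": [0, 0, 0.934]}, {"grip": 1, "linear": [463, 591, 101], "rot": [0, 0, 0.934]}, {"grip": 1, "linear": [463, 591, 101], "rot": [0, 0, 0.934]}, {"grip": 1, "linear": [463, 591, 101], "rot": [0, 0, 0.934]}, {"grip": 1, "linear": [463, 591, 101], "rot": [0, 0, 0.934]}]}}

```text
clock: 2.6
position: [404.0, -47.0, 148.4]
ee_rot: [0.768, -0.64, 0.001, -0.001]
contact_force: [1.3, 0.9, 0.5]
gripper_width: 85.5
grasp_force: 0.0
```

```bash
python3 mv.py 430.5 -173.5 130 0.18
```

```text
lin [129.2  -3.3  18.4] rot [-0.002 -0.     0.001] pos [404.  -47.  148.4] j [ 0.29  0.1  -0.62  0.   -0.85 -0.11] t 2.6 F [1.3 0.9 0.5] w 85.5
```

Request:
{"op": "arm_command", "data": {"rows": [{"grip": 1, "linear": [129, -3.3, 18], "rot": [0, 0, 0]}, {"grip": 1, "linear": [129, -3.3, 18], "rot": [0, 0, 0]}, {"grip": 1, "linear": [129, -3.3, 18], "rot": [0, 0, 0]}, {"grip": 1, "linear": [129, -3.3, 18], "rot": [0, 0, 0]}]}}

```text
clock: 3.1
position: [429.5, -171.8, 129.8]
ee_rot: [0.767, -0.641, -0.0, 0.0]
contact_force: [-0.0, 0.1, 0.7]
gripper_width: 85.2
grasp_force: 0.0
```

```bash
python3 mv.py 430.5 -173.5 23 0.18; python3 - <<'E'
from h import *
s=imaging.get_image('side');t=imaging.get_image('top')
a=cv2.resize(s['frame'][130:230,250:350],(450,450),interpolation=cv2.INTER_CUBIC)
b=cv2.resize(t['frame'][190:250,230:275],(338,450),interpolation=cv2.INTER_CUBIC)
cv2.imwrite('pics/hov.png',np.hstack([a,b])[...,::-1])
E
```

```text
lin [  1.8  -0.7 106.8] rot [ 0.     0.    -0.002] pos [ 429.5 -171.8  129.8] j [-0.03  0.22 -0.52 -0.   -0.83  0.21] t 3.1 F [-0.   0.1  0.7] w 85.2
```

View pics/hov.png

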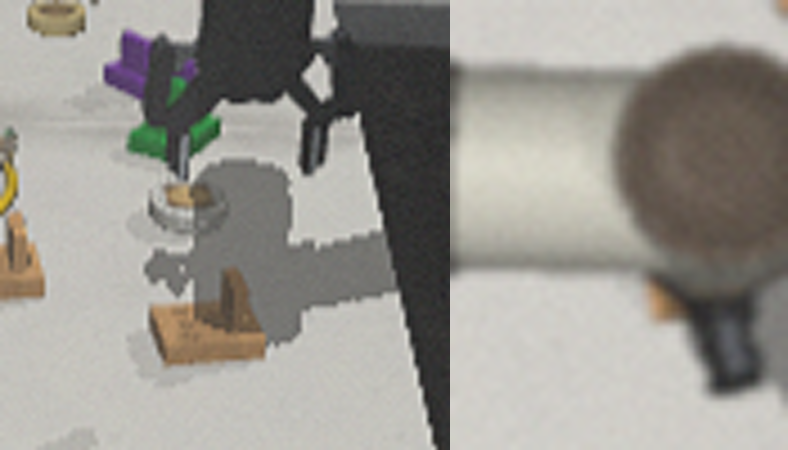

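The side half shows the open fingers at (180,165) and (315,160) either side of the fin at (235,300), above a free path, so I descend and close.

Request:
{"op": "arm_command", "data": {"rows": [{"grip": 1, "linear": [1.8, -0.7, 60], "rot": [0, 0, 0]}, {"grip": 1, "linear": [1.8, -0.7, 85], "rot": [0, 0, 0]}, {"grip": 1, "linear": [1.8, -0.7, 106], "rot": [0, 0, 0]}, {"grip": 1, "linear": [1.8, -0.7, 106], "rot": [0, 0, 0]}, {"grip": 0.3, "linear": [1.8, -0.7, 106], "rot": [0, 0, 0]}, {"grip": 0, "linear": [1.8, -0.7, 106], "rot": [0, 0, 0]}, {"grip": 0, "linear": [1.8, -0.7, 106], "rot": [0, 0, 0]}, {"grip": 0, "linear": [1.8, -0.7, 106], "rot": [0, 0, 0]}, {"grip": 0, "linear": [1.8, -0.7, 106], "rot": [0, 0, 0]}, {"grip": 0, "linear": [1.8, -0.7, 106], "rot": [0, 0, 0]}]}}

```text
clock: 4.45
position: [431.0, -173.3, 24.5]
ee_rot: [0.768, -0.641, 0.0, -0.0]
contact_force: [-2.2, 1.7, 6.0]
gripper_width: 10.8
grasp_force: 59.2
```

Request:
{"op": "arm_command", "data": {"rows": [{"grip": 0, "linear": [0, 0, -40], "rot": [0, 0, 0]}, {"grip": 0, "linear": [0, 0, -85], "rot": [0, 0, 0]}, {"grip": 0, "linear": [0, 0, -85], "rot": [0, 0, 0]}]}}

```text
clock: 4.82
position: [433.0, -173.4, 111.9]
ee_rot: [0.768, -0.641, 0.003, -0.002]
contact_force: [0.8, -0.2, -3.3]
gripper_width: 11.2
grasp_force: 58.7
```

```bash
python3 mv.py 455 174 110 -0.23
```

```text
lin [-337.9  -83.9    1.9] rot [-0.008 -0.     0.41 ] pos [ 433.  -173.4  111.9] j [-0.03  0.25 -0.54  0.   -0.78  0.21] t 4.825 F [ 0.8 -0.2 -3.3] w 11.2
```

Request:
{"op": "arm_command", "data": {"rows": [{"grip": 0, "linear": [-60, -15, 0], "rot": [0, 0, 0.1]}, {"grip": 0, "linear": [-120, -30, 0], "rot": [0, 0, 0.2]}, {"grip": 0, "linear": [-180, -45, 0], "rot": [0, 0, 0.3]}, {"grip": 0, "linear": [-240, -60, 0], "rot": [0, 0, 0.41]}, {"grip": 0, "linear": [-300, -74, 0], "rot": [0, 0, 0.41]}, {"grip": 0, "linear": [-338, -84, 0], "rot": [0, 0, 0.41]}, {"grip": 0, "linear": [-338, -84, 0], "rot": [0, 0, 0.41]}, {"grip": 0, "linear": [-338, -84, 0], "rot": [0, 0, 0.41]}]}}

```text
clock: 5.82
position: [451.8, 173.5, 107.7]
ee_rot: [-0.621, 0.784, 0.0, -0.002]
contact_force: [-0.6, -0.3, -2.3]
gripper_width: 11.2
grasp_force: 58.8
```

```bash
python3 mv.py 462 174 36 -0.23; python3 - <<'E'
from h import *
s=imaging.get_image('side')
a=cv2.resize(s['frame'][190:310,195:345],(750,600),interpolation=cv2.INTER_CUBIC)
cv2.imwrite('pics/ap.png',a[...,::-1])
for q in ('hole_guide_grip','jig_home','jig_apron'):
  for d in models.tip_of(s,q)[:2]: print(q,d, atz(s,d['pixel'],46))
st=arm.read_state()
print(proj(s,st['position']-[0,0,0]))
E
```

```text
lin [ -3.  -10.   71.6] rot [ 0.002 -0.002 -0.   ] pos [451.8 173.5 107.7] j [ 0.7   0.28 -0.5  -0.   -0.79 -0.93] t 5.825 F [-0.6 -0.3 -2.3] w 11.2
hole_guide_grip {'pixel': [302.3, 244.0], 'score': 0.82} [438.45985575  89.13884481  46.        ]
hole_guide_grip {'pixel': [290.2, 152.3], 'score': 0.54} [ 467.35291678 -490.30914893   46.        ]
jig_home {'pixel': [243.2, 253.5], 'score': 0.75} [595.83994513 139.60375313  46.        ]
jig_apron {'pixel': [297.9, 266.1], 'score': 0.94} [452.68004291 176.26557975  46.        ]
jig_apron {'pixel': [299.7, 241.2], 'score': 0.67} [445.20807867  77.73703564  46.        ]
[299.4673171 246.2271538]
```

View pics/ap.png

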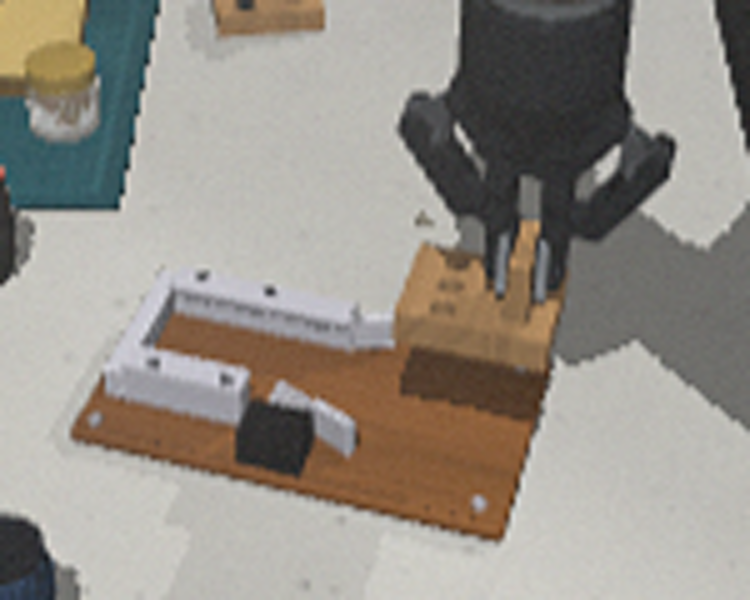

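The side crop shows the block held level over the apron, holes forward at (450,285), with the flared mouth at (350,390). I fit its lateral offset, then lower it.

```bash
python3 - <<'E'
from fit import *
np.set_printoptions(precision=2,suppress=True)
s=imaging.get_image('side')
S=lambda x,y:np.array([195+x/5-.4,190+y/5-.4])
z=107.7-24.5
B=[(s,S(425,243),(58,-28,z+18)),(s,S(397,322),(58,28,z+18)),(s,S(553,347),(-18,28,z+18)),(s,S(395,343),(58,28,z)),(s,S(550,372),(-18,28,z))]
print(fit(B,[452,173,-.23]))
J=[(s,S(533-12+12,0),None)]
J=[(s,S(503,538),(-135,65,10)),(s,S(72,434),(95,65,10)),(s,S(168,268),(91,-37,33))]
print(fit(J[:2],[576,147,-.23]))
E
```

```text
(array([451.51, 177.81,  -0.21]), array([[-0.33,  0.4 ],
       [ 0.05, -1.21],
       [-0.02, -0.17],
       [ 0.25,  0.18],
       [ 0.04,  0.47]]))
(array([573.64, 151.31,  -0.24]), array([[ 0.48,  0.13],
       [-0.52, -0.29]]))
```

Request:
{"op": "arm_command", "data": {"rows": [{"grip": 0, "linear": [0, -10.5, 30], "rot": [0, 0, 0]}, {"grip": 0, "linear": [0, -10.5, 55], "rot": [0, 0, 0]}, {"grip": 0, "linear": [0, -10.5, 68], "rot": [0, 0, 0]}, {"grip": 0, "linear": [0, -10.5, 73], "rot": [0, 0, 0]}, {"grip": 0, "linear": [0, -10.5, 73], "rot": [0, 0, 0]}]}}

```text
clock: 6.7
position: [463.4, 172.1, 36.3]
ee_rot: [-0.621, 0.784, -0.0, 0.0]
contact_force: [-0.1, -0.9, -1.2]
gripper_width: 11.0
grasp_force: 58.7
```

Request:
{"op": "arm_command", "data": {"rows": [{"grip": 0, "linear": [0, 0, 2], "rot": [0, 0, 0]}, {"grip": 0, "linear": [0, 0, 2], "rot": [0, 0, 0]}, {"grip": 0.3, "linear": [0, 0, 1.5], "rot": [0, 0, 0]}, {"grip": 0.5, "linear": [0, 0, 1], "rot": [0, 0, 0]}, {"grip": 0.7, "linear": [0, 0, 1], "rot": [0, 0, 0]}, {"grip": 0.7, "linear": [0, 0, -30], "rot": [0, 0, 0]}, {"grip": 0.7, "linear": [0, 0, -75], "rot": [0, 0, 0]}, {"grip": 0.6, "linear": [60, 40, -75], "rot": [0, 0, 0]}, {"grip": 0.4, "linear": [120, 70, -75], "rot": [0, 0, 0]}, {"grip": 0, "linear": [180, 70, -75], "rot": [0, 0, 0]}]}}

```text
clock: 7.95
position: [355.3, 21.4, 111.1]
ee_rot: [-0.623, 0.783, -0.0, 0.0]
contact_force: [1.6, -1.0, -0.4]
gripper_width: 17.3
grasp_force: 0.0
```

```bash
python3 mv.py 420 150 100 -0.23; python3 - <<'E'
from h import *
t=imaging.get_image('top')
a=cv2.resize(t['frame'][155:235,150:250],(750,600),interpolation=cv2.INTER_CUBIC)
cv2.imwrite('pics/t3.png',a[...,::-1])
E
```

```text
lin [-139.9  -34.2   11.2] rot [-0.     0.     0.003] pos [355.3  21.4 111.1] j [ 0.53  0.07 -0.78 -0.   -0.73 -0.75] t 7.95 F [ 1.6 -1.  -0.4] w 17.3
```

View pics/t3.png

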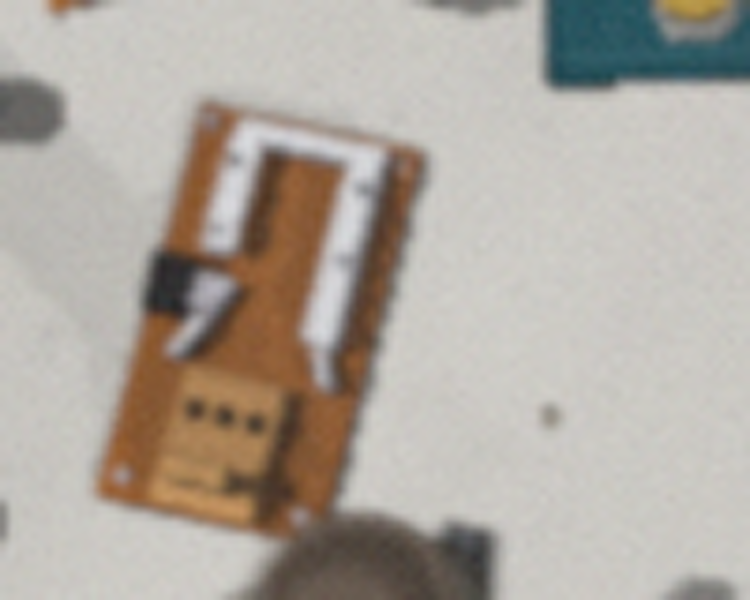

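The block lies flat on the apron, roughly parallel to the channel and within a few mm of its centre. Its front corners are at crop (185,368) and (290,385), clear of the flare. I'll push it in from behind the fin with shut fingers, so the flare can align it.

```bash
python3 mv.py 429.4 181.5 110 -0.23
```

```text
lin [-179.2  -38.7   -0.8] rot [ 0.006 -0.003 -0.003] pos [350.3  16.1 110. ] j [ 0.52  0.06 -0.79 -0.   -0.73 -0.75] t 8.0 F [-4.  -3.6 -0.6] w 9.8
```

Request:
{"op": "arm_command", "data": {"rows": [{"grip": 0, "linear": [-60, -10, 0], "rot": [0, 0, 0]}, {"grip": 0, "linear": [-120, -20, 0], "rot": [0, 0, 0]}, {"grip": 0, "linear": [-180, -35, 0], "rot": [0, 0, 0]}, {"grip": 0, "linear": [-180, -35, 0], "rot": [0, 0, 0]}, {"grip": 0, "linear": [-180, -35, 0], "rot": [0, 0, 0]}, {"grip": 0, "linear": [-180, -35, 0], "rot": [0, 0, 0]}]}}

```text
clock: 8.75
position: [431.6, 188.7, 110.9]
ee_rot: [-0.621, 0.784, 0.0, -0.0]
contact_force: [0.5, -0.6, -0.8]
gripper_width: 0.3
grasp_force: 0.0
```

```bash
python3 mv.py 429.4 181.5 35 -0.23
```

```text
lin [ 7.5  0.4 75.9] rot [ 0.001 -0.001 -0.001] pos [431.6 188.7 110.9] j [ 0.76  0.26 -0.53 -0.   -0.79 -0.99] t 8.75 F [ 0.5 -0.6 -0.8] w 0.3
```

Request:
{"op": "arm_command", "data": {"rows": [{"grip": 0, "linear": [7.5, 2, 30], "rot": [0, 0, 0]}, {"grip": 0, "linear": [7.5, 2, 60], "rot": [0, 0, 0]}, {"grip": 0, "linear": [7.5, 2, 76], "rot": [0, 0, 0]}, {"grip": 0, "linear": [7.5, 2, 76], "rot": [0, 0, 0]}, {"grip": 0, "linear": [7.5, 2, 76], "rot": [0, 0, 0]}, {"grip": 0, "linear": [7.5, 2, 76], "rot": [0, 0, 0]}]}}

```text
clock: 9.5
position: [429.1, 183.2, 36.0]
ee_rot: [-0.621, 0.784, 0.0, 0.001]
contact_force: [0.1, 0.3, -0.0]
gripper_width: -0.0
grasp_force: 0.0
```

```bash
python3 mv.py 429.4 181.5 35 -0.23; python3 mv.py 573.7 147.5 35 -0.23
```

```text
lin [ 1.6 -0.7  1. ] rot [-0.001  0.002 -0.   ] pos [429.1 183.2  36. ] j [ 0.75  0.37 -0.62  0.   -0.58 -0.98] t 9.5 F [ 0.1  0.3 -0. ] w -0.0
lin [   1.8 -148.9    1.1] rot [-0.001  0.002 -0.   ] pos [429.1 183.2  36. ] j [ 0.75  0.37 -0.62  0.   -0.58 -0.98] t 9.5 F [ 0.1  0.3 -0. ] w -0.0
```

Request:
{"op": "arm_command", "data": {"rows": [{"grip": 0, "linear": [1.6, -6, 1], "rot": [0, 0, 0]}, {"grip": 0, "linear": [1.6, -12, 1], "rot": [0, 0, 0]}, {"grip": 0, "linear": [1.6, -18, 1], "rot": [0, 0, 0]}, {"grip": 0, "linear": [1.6, -24, 1], "rot": [0, 0, 0]}, {"grip": 0, "linear": [1.6, -29, 1], "rot": [0, 0, 0]}, {"grip": 0, "linear": [1.6, -34, 1], "rot": [0, 0, 0]}, {"grip": 0, "linear": [1.6, -39, 1], "rot": [0, 0, 0]}, {"grip": 0, "linear": [1.6, -44, 1], "rot": [0, 0, 0]}, {"grip": 0, "linear": [1.6, -49, 1], "rot": [0, 0, 0]}, {"grip": 0, "linear": [1.6, -54, 1], "rot": [0, 0, 0]}]}}

```text
clock: 10.75
position: [480.2, 168.7, 33.8]
ee_rot: [-0.621, 0.784, 0.0, -0.001]
contact_force: [-7.4, -0.2, 4.1]
gripper_width: 0.2
grasp_force: 3.7
```

```bash
python3 mv.py 573.7 147.5 35 -0.23; python3 - <<'E'
from h import *
s=imaging.get_image('side');t=imaging.get_image('top')
a=cv2.resize(s['frame'][200:300,205:325],(720,600),interpolation=cv2.INTER_CUBIC)
cv2.imwrite('pics/p4.png',a[...,::-1])
E
```

```text
lin [ -0.7 -95.8  -1.4] rot [ 0.002 -0.001 -0.001] pos [480.2 168.7  33.8] j [ 0.66  0.43 -0.51 -0.   -0.63 -0.89] t 10.75 F [-7.4 -0.2  4.1] w 0.2
```

View pics/p4.png

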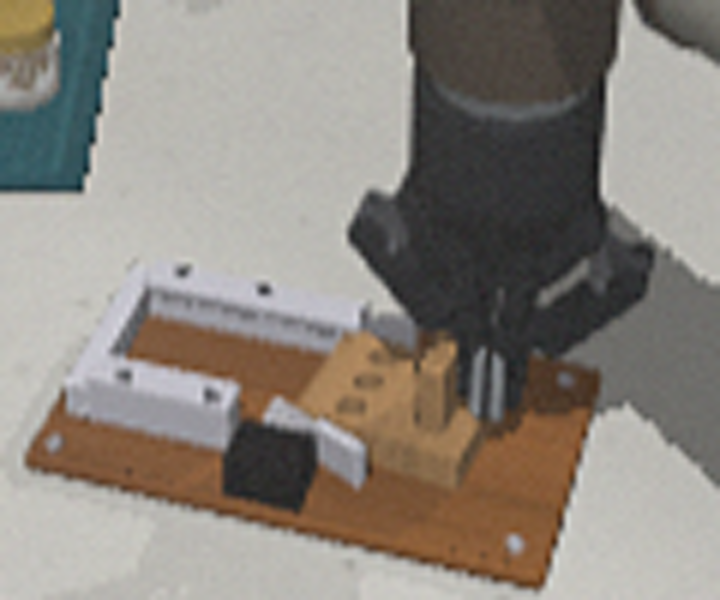

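The crop shows the block square in the flare with its front at (330,370), fingers behind the fin at (487,385), and a push force of about 7 N. I go on.

Request:
{"op": "arm_command", "data": {"rows": [{"grip": 0, "linear": [-0.5, -4, -1], "rot": [0, 0, 0]}, {"grip": 0, "linear": [-0.5, -8, -1], "rot": [0, 0, 0]}, {"grip": 0, "linear": [-0.5, -12, -1], "rot": [0, 0, 0]}, {"grip": 0, "linear": [-0.5, -16, -1], "rot": [0, 0, 0]}, {"grip": 0, "linear": [-0.5, -20, -1], "rot": [0, 0, 0]}]}}

```text
clock: 11.48
position: [498.1, 164.1, 34.6]
ee_rot: [-0.621, 0.784, 0.001, -0.003]
contact_force: [-9.0, 1.9, 4.3]
gripper_width: 0.3
grasp_force: 4.2
```

Request:
{"op": "arm_command", "data": {"rows": [{"grip": 0, "linear": [0, -4, -0.5], "rot": [0, 0, 0]}, {"grip": 0, "linear": [0, -8, -0.5], "rot": [0, 0, 0]}, {"grip": 0, "linear": [0, -12, -0.5], "rot": [0, 0, 0]}, {"grip": 0, "linear": [0, -16, -0.5], "rot": [0, 0, 0]}, {"grip": 0, "linear": [0, -20, -0.5], "rot": [0, 0, 0]}, {"grip": 0, "linear": [0, -24, -0.5], "rot": [0, 0, 0]}, {"grip": 0, "linear": [0, -28, -0.5], "rot": [0, 0, 0]}]}}

```text
clock: 12.35
position: [524.6, 156.8, 34.2]
ee_rot: [-0.621, 0.784, 0.001, -0.004]
contact_force: [-6.9, -1.3, 0.8]
gripper_width: -0.2
grasp_force: 3.3
```

```bash
python3 mv.py 573.7 147.5 35 -0.23
```

```text
lin [ -2.2 -49.9  -1.1] rot [ 0.006 -0.005 -0.001] pos [524.6 156.8  34.2] j [ 0.59  0.48 -0.41 -0.   -0.68 -0.82] t 12.35 F [-6.9 -1.3  0.8] w -0.2
```

Request:
{"op": "arm_command", "data": {"rows": [{"grip": 0, "linear": [-1, -4, -0.5], "rot": [0, 0, 0]}, {"grip": 0, "linear": [-1, -8, -0.5], "rot": [0, 0, 0]}, {"grip": 0, "linear": [-1, -12, -0.5], "rot": [0, 0, 0]}, {"grip": 0, "linear": [-1, -16, -0.5], "rot": [0, 0, 0]}, {"grip": 0, "linear": [-1, -20, -0.5], "rot": [0, 0, 0]}, {"grip": 0, "linear": [-1, -24, -0.5], "rot": [0, 0, 0]}, {"grip": 0, "linear": [-1, -28, -0.5], "rot": [0, 0, 0]}, {"grip": 0, "linear": [-1, -32, -0.5], "rot": [0, 0, 0]}]}}

```text
clock: 13.35
position: [554.8, 149.9, 33.7]
ee_rot: [-0.621, 0.784, 0.001, -0.005]
contact_force: [-6.6, -2.3, -1.5]
gripper_width: -0.1
grasp_force: 3.4
```

```bash
python3 mv.py 573.7 147.5 35 -0.23
```

```text
lin [ -2.  -19.   -1.5] rot [ 0.009 -0.007 -0.002] pos [554.8 149.9  33.7] j [ 0.54  0.52 -0.34 -0.   -0.72 -0.78] t 13.35 F [-6.6 -2.3 -1.5] w -0.1
```

Request:
{"op": "arm_command", "data": {"rows": [{"grip": 0, "linear": [-0.5, -3, -1], "rot": [0, 0, 0]}, {"grip": 0, "linear": [-0.5, -6, -1], "rot": [0, 0, 0]}, {"grip": 0, "linear": [-0.5, -9, -1], "rot": [0, 0, 0]}, {"grip": 0, "linear": [-0.5, -12, -1], "rot": [0, 0, 0]}, {"grip": 0, "linear": [-0.5, -14, -1], "rot": [0, 0, 0]}]}}

```text
clock: 13.98
position: [570.9, 148.5, 35.3]
ee_rot: [-0.621, 0.784, 0.001, -0.002]
contact_force: [-0.0, 0.1, -0.8]
gripper_width: 0.1
grasp_force: 0.0
```

```bash
python3 mv.py 573.7 147.5 35 -0.23
```

```text
lin [ 0.3 -2.9  0.3] rot [ 0.004 -0.003 -0.001] pos [570.9 148.5  35.3] j [ 0.53  0.53 -0.3  -0.   -0.74 -0.76] t 13.975 F [-0.   0.1 -0.8] w 0.1
```

Request:
{"op": "arm_command", "data": {"rows": [{"grip": 0, "linear": [0, -1.5, 0], "rot": [0, 0, 0]}, {"grip": 0, "linear": [0, -3, 0], "rot": [0, 0, 0]}, {"grip": 0, "linear": [0, -3, 0], "rot": [0, 0, 0]}]}}

```text
clock: 14.35
position: [572.1, 148.0, 36.3]
ee_rot: [-0.621, 0.784, 0.002, -0.004]
contact_force: [-10.2, 1.0, 4.1]
gripper_width: -0.2
grasp_force: 5.6
```

Request:
{"op": "arm_command", "data": {"rows": [{"grip": 0, "linear": [0, -1.5, 0], "rot": [0, 0, 0]}, {"grip": 0, "linear": [0, -2, 0], "rot": [0, 0, 0]}, {"grip": 0, "linear": [0, -2, 0], "rot": [0, 0, 0]}]}}

```text
clock: 14.72
position: [572.1, 147.9, 36.3]
ee_rot: [-0.621, 0.784, 0.002, -0.005]
contact_force: [-16.6, 4.4, 8.1]
gripper_width: 0.4
grasp_force: 8.8
```

The push is now hard against the stop: the force rose to 17 N with no further travel. I back off, lift and look.

Request:
{"op": "arm_command", "data": {"rows": [{"grip": 0, "linear": [0, 8, 0], "rot": [0, 0, 0]}, {"grip": 0, "linear": [0, 12, -5], "rot": [0, 0, 0]}, {"grip": 0, "linear": [0, 15, -50], "rot": [0, 0, 0]}, {"grip": 0, "linear": [0, 15, -90], "rot": [0, 0, 0]}, {"grip": 0, "linear": [60, 45, -90], "rot": [0, 0, 0]}, {"grip": 0, "linear": [115, 75, -90], "rot": [0, 0, 0]}, {"grip": 0, "linear": [170, 105, -90], "rot": [0, 0, 0]}, {"grip": 0, "linear": [170, 105, -90], "rot": [0, 0, 0]}, {"grip": 0, "linear": [170, 105, -90], "rot": [0, 0, 0]}]}}

```text
clock: 15.85
position: [438.3, 7.0, 128.2]
ee_rot: [-0.621, 0.784, -0.001, 0.002]
contact_force: [0.4, -0.5, -0.3]
gripper_width: -0.3
grasp_force: 0.0
```

```bash
python3 - <<'E'
from h import *
s=imaging.get_image('side');t=imaging.get_image('top')
a=cv2.resize(s['frame'][210:300,205:305],(400,360),interpolation=cv2.INTER_CUBIC)
b=cv2.resize(t['frame'][160:230,155:225],(360,360),interpolation=cv2.INTER_CUBIC)
cv2.imwrite('pics/end.png',np.hstack([a,b])[...,::-1])
for n,p in(('t',t),('s',s)):
  for q in ('hole_guide_grip','jig_home'):
    print(n,q,[(np.round(d['pixel']),np.round(atz(p,d['pixel'],46))) for d in models.tip_of(p,q)[:3]])
E
```

```text
t hole_guide_grip [(array([346., 216.]), array([ 467., -505.,   46.])), (array([187., 187.]), array([594., 134.,  46.])), (array([374., 204.]), array([ 518., -626.,   46.]))]
t jig_home [(array([185., 188.]), array([589., 142.,  46.]))]
s hole_guide_grip [(array([249., 252.]), array([581., 133.,  46.])), (array([281., 143.]), array([ 506., -581.,   46.])), (array([293., 152.]), array([ 457., -494.,   46.]))]
s jig_home [(array([242., 252.]), array([599., 133.,  46.]))]
```

View pics/end.png

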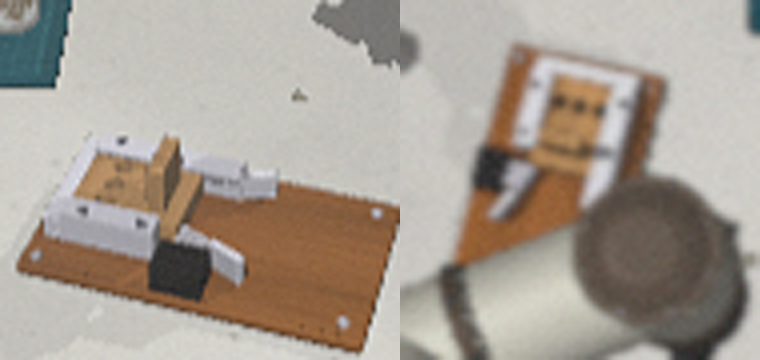

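Both views show the block's front against the stop at side (80,180) and its rear just past the catch at (190,225), straight in the channel. The force also dropped to zero at the click and then rose hard at the stop.

```bash
python3 -c "
from bench import job
print(job.job_done())"
```

```text
the job is handed in; nothing more can be done
None
```

The three-hole guide block is in the jig, against the stop and released, with every sign that the catch clicked behind it. The job is handed in at about 16 s on the clock; the hand-in call did not report a verdict.

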